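# Vent the larder's drinks tank and take off its filler cap

### The arm

A 6-joint arm with a two-finger parallel gripper is mounted at the origin on the work surface. World frame = base frame: x ahead of the robot, y to its left, z up, the work surface at z = 0. Lengths are in m, angles in rad, forces in N, time in s.
With the tool pointing down it reaches from about 0.35 to 0.775 m from the base axis. Payload 5.5 kg.
Tool frame: the origin (TCP) lies where the fingers leave the gripper's body, on its centre line; the fingertips stand env.tip_reach ahead of it and the grasp point (between the pads) lies 54 mm ahead of it (env.tip_reach is the distance from the TCP to the fingertips, in m); z points along the fingers, y is the line along which they close (so a half turn about z gives the same grasp; the last joint's range is limited). The gripper opens to 85 mm and grips with 20 to 120 N. Pads are 22 mm wide; open, the fingers measure 114 mm over their backs; the gripper's body (76 mm by 85 mm) begins 54 mm behind the grasp point. The pads swing forward as they close: fully open they stand 13 mm farther back than shut.
Start: joints at [1.168, 0.313, 0.046, 1.304, 0, 1.431], TCP at [0.149, 0.555, 0.304] pointing down, gripper open.
Joint ranges: [-2.76, 2.76], [-0.86, 1.69], [-1.03, 1.26], [-2.2, 2.34], [-1.47, 1.5], [-3.14, 3.14]. Speed limits (rad/s): [2.57, 2.57, 3.14, 3.14, 3.14, 3.14].

### API

Orientations are given as a unit quaternion [w, x, y, z].
In Python, from workcell import status, optics, hand_in, env gives the robot as it stands.
- The arm moves only by the shell command python3 -m handwheel 'ROWS' [FORCE]. ROWS is a JSON object whose one key "deltas" holds a list of rows, each a list of 5 numbers: the opening, from -1 (shut) to 1 (fully open), then the shift along the tool's x, y, z in units of 40 mm (1.0 is 40 mm), then the turn about the tool's z in units of 10 degrees (1.0 is 10 degrees). In form: {"deltas": [[jaw, x, y, z, roll], ...]}. A call has 1 to 20 rows; each row shifts and turns the commanded pose from where the row before left it, along the tool's axes as they then stand; what a row does not reach is not made up. A row lasts 1/8 s, in which the tool goes at most 62.5 mm and 10.7 degrees, less where a joint would pass 70% of its speed; a pose out of reach is approached as far as the arm can. A call is refused whole if a number of a shift passes 1 or a number of a turn 1, either way. A call with a gripper value outside its range is refused whole. The fingers move at their own pace and stop on an object; FORCE is the grip in N (left out, the last holds). Time passes only in rows, so rows that do not move let the fingers close. It gives the time, the measured TCP pose, the force, the opening and the grip force at its end, in the units of the state.
- status.get_state(): the state, without advancing time (a new reading comes with each control period).
- optics.read_camera(name): name is "scene" or "top" or "wrist"; returns a dict with "frame" (480x640x3 uint8, red, green, blue), "depth" (480x640 float32, m along the optical axis (not along the pixel's ray), 0 where there is no reading), "vfov" (degrees; the focal length in pixels is half the picture's height over the tangent of half this angle, whatever the lens; pixels are square), "cx", "cy" (the principal point, pixels), "origin" and "attitude" of the camera in the world. Camera axes: x right, y down, z forward; pixel columns grow to the right and rows downward; lengths in m; the calibration is good to about 2 mm. A picture is of the moment at which its call begins.
- hand_in(): hands the job in; it is judged then, once.
The state is a dict: "clock": time; "joint_pos": joint angles; "qvel": joint speeds; "tau": joint torques, N m; "tcp_pos": TCP position; "orientation": TCP orientation; "wrist_force": force on the tool from outside, world axes, zero at the start; "ft_torque": the same for the moment, N m; "finger_gap": finger opening in m; "grip_force": force on a finger pad.
Only numpy, scipy, OpenCV 4.12 (cv2) and the standard library are available. Lean on these libraries where they do the work, as an engineer would, in place of code of your own. Each camera call takes 0.05 s, during which the arm holds its last target. There are 200 camera calls.

### The job

The flat steel drinks tank in the larder has to be opened for a look inside: first turn its vent lever to half open (45 degrees) and leave it so, while the cap is still screwed on. Then unscrew the black filler cap - nobody remembers whether its thread is right- or left-handed, so feel which way it loosens - and lift it off. Finish still gripping the cap, level and still, a few centimetres (about 5 to 10) straight above its neck and touching nothing else; do not shift the other things standing about.

Things in the scene. Friction and masses are not known exactly. Their poses are not given: they have to be found in the camera images.
- drinks_tank: flat stainless drinks tank, fixed, 200 mm (its x, front to back) by 340 mm (y) by 120 mm tall. Origin: centre of its underside, at table height; z up. Filler cap at (0, +100) mm in the tank's x, y, vent valve at (0, -100) mm; a round pressure dial 66 mm across, 28 mm tall, stands on top at (58, 0) mm.
- vent_lever (a joint): angle of the vent lever about the upright valve axis, rad: 0 = shut, lever points to the tank's -x (front); grows counter-clockwise seen from above; 1.571 = fully open, lever points to the tank's -y (off its end); 0.785 = half open. Starts between 0 and 0.4; stays where it is left (friction about 0.12 N m).
- vent_axis (a point): point on the vent valve's axis, 36 mm above the tank's top (156 mm above the table)
- vent_grip (a point): point in the middle of the lever's section, 60 mm out from the valve axis, 162 mm above the table. The lever is a level steel bar reaching 85 mm from the axis, 12 mm wide, 16 mm tall (154 to 170 mm above the table), free underneath except at the valve body. This frame turns with the lever; the bar runs along its -x.
- filler_cap: round black screw cap 58 mm across, 25 mm tall, with a round grip knob on top, 40 mm across, 22 mm tall (top 47 mm above the origin), marked by a thin moulded rib along the cap's x. Origin: centre of the cap's underside, z up. Screwed on, that is 124 mm above the table and the cap's x is within 5 deg of the tank's x; it can be raised only 2 mm. About 90 g. Thread: see neck_mouth.
- neck_mouth (a point): centre of the filler neck's rim, 144 mm above the table; neck 32 mm across, threads 46 mm. The coarse interrupted thread may be of either hand, which cannot be seen. The loosening way the cap turns easily, almost without torque and without climbing, and lifts straight off once turned 65 to 95 deg; the other way it meets a hard stop within 15 deg and the grip then slips or the torque rises.
- spice_jar: bystander: small glass spice jar, 40 mm across, 70 mm tall, standing on the tank's top behind the vent; origin at its underside
- tin_lid: bystander: small steel disc, 40 mm across, 12 mm thick, lying on the tank's top behind the filler cap; origin at its underside
- food_can: bystander: food can 74 mm across, 110 mm tall, on the table to the left; origin at its underside
- mug: bystander: white mug, about 80 mm across and 90 mm tall, on the table to the right; origin at its underside
- honey_jar: bystander: amber jar 70 mm across, 90 mm tall, on the table to the right; origin at its underside
- tea_box: bystander: cardboard box 70 x 120 x 80 mm tall, on the table near the robot, to the right; origin at its underside
- spatula: bystander: spatula lying on the table near the robot, to the left
There are look-alikes about, which are no part of the job. What is shaped like the filler_cap but green, purple or red is not meant.

How it is judged:
By the outcome, as a careful person would: the job done as asked, in the order asked, and still so for the second after the job is handed in, while the arm keeps its last pose, push and grip.
It also fails if it takes over 61 s, if anything falls off the work surface, if the arm or the gripper's body presses on something with over 40 N, if the wrist force passes 120 N, or if a joint passes its speed limit or range.

## Working session

There is one attempt and no reset: what is moved stays moved. The work goes in short steps, Python scripts to look and compute and a shell command to move; the robot and the scene stay as the last step left them, time stands still between calls to the robot, and variables do not carry over. Pictures are saved under pics/ and viewed, at most 10 in all, crops included, and the job is handed in when it is done.

```bash
mkdir -p pics; cat > h.py <<'E'
import numpy as np, cv2
from workcell import status, optics, hand_in, env
def cam(n):
    c=optics.read_camera(n); c['f']=240/np.tan(np.radians(c['vfov'])/2); return c
def rot(a):
    a=np.array(a,float)
    if a.shape==(3,3): return a
    from scipy.spatial.transform import Rotation as R
    return R.from_quat(a[[1,2,3,0]]).as_matrix()
def ray(c,u,v,z):
    d=rot(c['attitude'])@np.array([(u-c['cx'])/c['f'],(v-c['cy'])/c['f'],1]); o=np.array(c['origin'])
    return o+d*(z-o[2])/d[2]
def cloud(c):
    v,u=np.mgrid[:480,:640]; D=c['depth']
    P=np.stack([(u-c['cx'])/c['f']*D,(v-c['cy'])/c['f']*D,D],-1)
    return P@rot(c['attitude']).T+np.array(c['origin'])
def save(c,n): cv2.imwrite('pics/'+n+'.png',c['frame'][:,:,::-1])
E
python3 - <<'E'
from h import *
for n in('top','scene'):
    c=cam(n); save(c,n+'1'); print(n,c['vfov'],c['cx'],c['cy'],c['origin'],c['attitude'],c['depth'].max())
    np.savez('/tmp/'+n,**{k:c[k] for k in c})
print(status.get_state(),env.tip_reach)
E
```

```text
top 50.997069484019086 329.64874560147746 236.45321331776137 [ 0.36187579 -0.0208528   1.27816632] [-0.04000481  0.70771488 -0.70480265  0.02815114] 2.159335
scene 55.47414544780455 323.93151722334693 237.85697960738707 [0.78033687 0.50547528 1.05948877] [-0.07379556  0.28189209  0.92000189 -0.26208318] 3.105221
{'clock': 0.1, 'joint_pos': array([1.16839657e+00, 3.13945483e-01, 4.50970888e-02, 1.30364754e+00,
       5.57811607e-06, 1.43117887e+00]), 'qvel': array([-0.0003489 , -0.00216502,  0.00359358, -0.00073912, -0.00056409,
        0.00102131]), 'tau': array([ 2.94449666e-03, -4.81719196e+01,  2.99247015e+01,  1.26293715e-02,
       -1.05346355e-04, -5.95094853e-07]), 'tcp_pos': array([0.14924563, 0.55492964, 0.30308833]), 'orientation': array([-2.30182028e-04,  1.31013386e-01,  9.91380235e-01, -8.18038441e-04]), 'wrist_force': array([ 0.15491565, -0.20381085, -0.08338916]), 'ft_torque': array([-0.03737772, -0.01381117, -0.00156921]), 'grip_force': 0.0, 'finger_gap': 0.08549794963239525} 0.0726
```

View pics/top1.png

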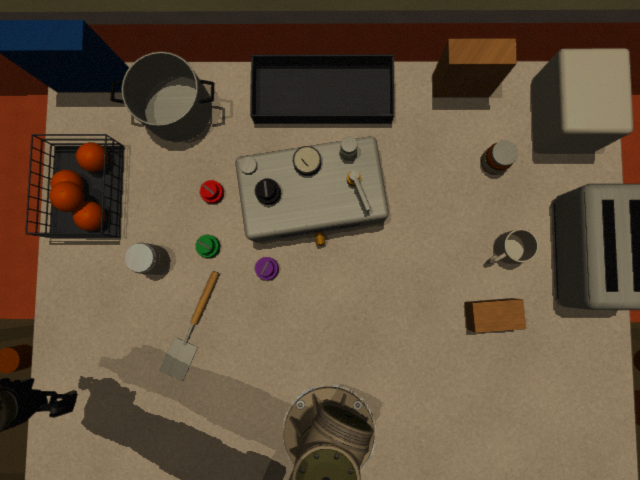

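View pics/scene1.png

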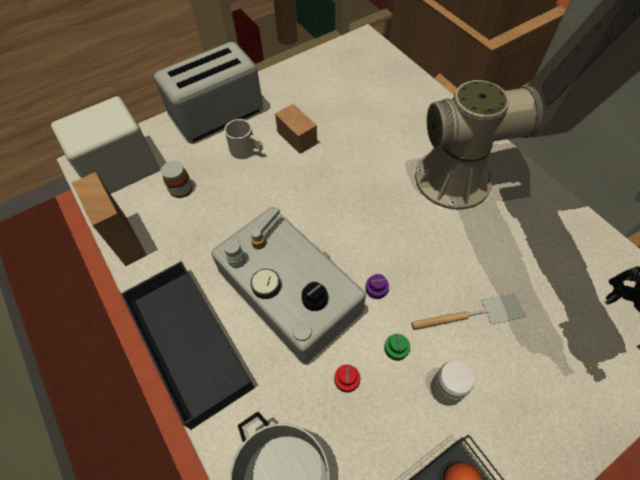

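The top view shows the tank, with corners near (237,155), (378,138), (386,217) and (247,238). The black cap is at (267,191), and the lever runs from (353,180) to (367,210). The spice jar is at (349,148), the tin lid at (248,167) and the dial at (306,160). The scene view agrees, and the look-alikes stand off the tank.

```bash
cat > m.py <<'E'
from h import *
def load(n): 
    z=np.load('/tmp/%s.npz'%n); return {k:z[k] for k in z}
for n in('top','scene'):
    c=load(n); c['f']=float(c['f']); P=cloud(c); Z=P[...,2]
    box=(P[...,0]>.3)&(P[...,0]<.75)&(P[...,1]>-.22)&(P[...,1]<.3)
    m=(box&(abs(Z-.12)<.008)).astype(np.uint8); m=cv2.morphologyEx(m,cv2.MORPH_OPEN,np.ones((3,3)))
    k,l,s,_=cv2.connectedComponentsWithStats(m); i=1+s[1:,4].argmax(); pts=P[l==i]
    r=cv2.minAreaRect(pts[:,:2].astype(np.float32)*1000); print(n,'tank',r,'z',np.median(pts[:,2]))
    print(' box', cv2.boxPoints(r).round(0).tolist())
    def blobs(lo,hi,tag):
        m=(box&(Z>lo)&(Z<hi)).astype(np.uint8); k,l,s,ce=cv2.connectedComponentsWithStats(m)
        for i in range(1,k):
            if s[i,4]>15:
                q=P[l==i]; rr=cv2.minAreaRect(q[:,:2].astype(np.float32)*1000)
                print(' ',tag,s[i,4],'px',ce[i].round(1),'w',np.round(q.mean(0)*1000),'rect',np.round(rr[0]),np.round(rr[1]),round(rr[2],1),'rgb',c['frame'][l==i].mean(0).round())
    blobs(.16,.18,'z160-180'); blobs(.180,.2,'z180-200'); blobs(.126,.138,'z126-138');blobs(.14,.158,'z140-158')
E
python3 m.py
```

```text
top tank ((591.420166015625, 44.255584716796875), (198.39036560058594, 337.4897155761719), 9.068730354309082) z 0.120735130750115
 box [[467.0, 195.0], [520.0, -138.0], [716.0, -107.0], [663.0, 227.0]]
  z160-180 47 px [347.7 152.7] w [660. -42. 166.] rect [662. -42.] [37. 16.] 84.5 rgb [50. 49. 39.]
  z160-180 267 px [359.1 188.8] w [576. -67. 170.] rect [572. -67.] [95. 22.] 18.4 rgb [120. 111.  90.]
  z160-180 265 px [265.6 188.9] w [575. 142. 172.] rect [576. 142.] [40. 38.] 44.5 rgb [29. 26. 23.]
  z180-200 227 px [348.5 144.3] w [672. -43. 190.] rect [673. -43.] [36. 33.] 1.2 rgb [125. 116.  94.]
  z126-138 227 px [247.5 164.8] w [639. 191. 133.] rect [640. 191.] [39. 39.] 32.3 rgb [130. 122.  99.]
  z126-138 16 px [315.8 170.6] w [626.  32. 131.] rect [627.  32.] [ 5. 31.] 42.9 rgb [18. 17. 14.]
  z140-158 633 px [306.4 159.6] w [648.  53. 148.] rect [649.  53.] [64. 63.] 0.5 rgb [119. 108.  80.]
  z140-158 41 px [348.  155.4] w [657. -43. 150.] rect [659. -42.] [37. 13.] 86.0 rgb [42. 39. 29.]
  z140-158 40 px [349.3 179.6] w [602. -46. 147.] rect [604. -45.] [28. 11.] 22.2 r
[... 943 characters left out ...]
65 px [268.8 293.8] w [654.  78. 132.] rect [655.  73.] [21. 60.] 73.0 rgb [24. 25. 23.]
  z126-138 51 px [315.  306.9] w [586. 162. 132.] rect [585. 159.] [17. 51.] 61.8 rgb [18. 19. 16.]
  z126-138 273 px [301.2 330.6] w [640. 190. 133.] rect [640. 190.] [38. 39.] 58.7 rgb [165. 163. 143.]
  z140-158 89 px [257.  239.9] w [609. -50. 147.] rect [608. -53.] [27. 31.] 73.4 rgb [108.  86.  49.]
  z140-158 75 px [236.5 259.5] w [674. -30. 149.] rect [674. -34.] [21. 40.] 80.5 rgb [84. 84. 70.]
  z140-158 641 px [264.3 281.5] w [649.  53. 147.] rect [649.  52.] [66. 64.] 19.1 rgb [165. 160. 133.]
  z140-158 259 px [313.8 298.8] w [582. 151. 149.] rect [577. 144.] [52. 56.] 63.2 rgb [23. 23. 21.]
```

```bash
cat >> h.py <<'E'
TH=np.radians(9.1); TC=np.array([.592,.0434])
def tank(x,y): return TC+np.array([x*np.cos(TH)-y*np.sin(TH), x*np.sin(TH)+y*np.cos(TH)])
AX=tank(0,-.1); CAP=tank(0,.1)
def lever(c):
    P=cloud(c); d=P[...,:2]-AX; r=np.hypot(d[...,0],d[...,1]); Z=P[...,2]
    m=(Z>.162)&(Z<.176)&(r<.1)&(r>.025)
    a=np.arctan2(d[...,1],d[...,0]); m&=abs((a-(TH+np.pi+.5)+np.pi)%(2*np.pi)-np.pi)<1
    v,u=np.nonzero(m); q=np.array([ray(c,x,y,.170)[:2] for x,y in zip(u,v)])
    L=cv2.fitLine((q-AX).astype(np.float32)*1000,cv2.DIST_HUBER,0,.01,.01).ravel()
    if L[0]>0: L[:2]*=-1
    off=L[2]*L[1]-L[3]*L[0]
    cen=(np.arctan2(*(q.mean(0)-AX)[::-1])-TH-np.pi)%(2*np.pi)
    return len(q),'line deg',np.degrees((np.arctan2(L[1],L[0])-TH-np.pi)%(2*np.pi)).round(1),'line offset mm',off.round(1),'centroid deg',np.degrees(cen).round(1),'rmax',np.hypot(*(q-AX).T).max().round(3)
def go(xy,z,phi=None):
    s=status.get_state(); R=rot(s['orientation']); d=R.T@(np.array([*xy,z])-s['tcp_pos'])
    py=np.degrees(np.arctan2(R[1,1],R[0,1]))
    print('tcp',s['tcp_pos'].round(4),'need tool-axes units',(d/.04).round(2),'phi_y',py.round(1), '' if phi is None else 'roll units %.2f'%(-((phi-py+90)%180-90)/10),
     'F',np.round(s['wrist_force'],1),'M',np.round(s['ft_torque'],2),'gap',round(s['finger_gap'],4),'grip',round(s['grip_force'],1),'t',s['clock'],'j6',round(s['joint_pos'][5],2),'tilt',np.degrees(np.arccos(-R[2,2])).round(2))
def grip(deg): # lever grip point, finger phi
    a=TH+np.pi+np.radians(deg); return AX+.06*np.array([np.cos(a),np.sin(a)]), np.degrees(a)-90
E
python3 - <<'E'
from h import *
from m import load
for n in('top','scene'):
    c=load(n);c['f']=float(c['f']); print(lever(c))
print(AX,CAP); p,phi=grip(13); print(p,phi); go(p,.30,phi)
E
```

```text
top tank ((591.420166015625, 44.255584716796875), (198.39036560058594, 337.4897155761719), 9.068730354309082) z 0.120735130750115
 box [[467.0, 195.0], [520.0, -138.0], [716.0, -107.0], [663.0, 227.0]]
  z160-180 47 px [347.7 152.7] w [660. -42. 166.] rect [662. -42.] [37. 16.] 84.5 rgb [50. 49. 39.]
  z160-180 267 px [359.1 188.8] w [576. -67. 170.] rect [572. -67.] [95. 22.] 18.4 rgb [120. 111.  90.]
  z160-180 265 px [265.6 188.9] w [575. 142. 172.] rect [576. 142.] [40. 38.] 44.5 rgb [29. 26. 23.]
  z180-200 227 px [348.5 144.3] w [672. -43. 190.] rect [673. -43.] [36. 33.] 1.2 rgb [125. 116.  94.]
  z126-138 227 px [247.5 164.8] w [639. 191. 133.] rect [640. 191.] [39. 39.] 32.3 rgb [130. 122.  99.]
  z126-138 16 px [315.8 170.6] w [626.  32. 131.] rect [627.  32.] [ 5. 31.] 42.9 rgb [18. 17. 14.]
  z140-158 633 px [306.4 159.6] w [648.  53. 148.] rect [649.  53.] [64. 63.] 0.5 rgb [119. 108.  80.]
  z140-158 41 px [348.  155.4] w [657. -43. 150.] rect [659. -42.] [37. 13.] 86.0 rgb [42. 39. 29.]
  z140-158 40 px [349.3 179.6] w [602. -46. 147.] rect [604. -45.] [28. 11.] 22.2 r
[... 1472 characters left out ...]
 [649.  53. 147.] rect [649.  52.] [66. 64.] 19.1 rgb [165. 160. 133.]
  z140-158 259 px [313.8 298.8] w [582. 151. 149.] rect [577. 144.] [52. 56.] 63.2 rgb [23. 23. 21.]
(148, 'line deg', np.float64(13.4), 'line offset mm', np.float32(1.0), 'centroid deg', np.float64(12.3), 'rmax', np.float64(0.086))
(135, 'line deg', np.float64(14.3), 'line offset mm', np.float32(2.3), 'centroid deg', np.float64(11.9), 'rmax', np.float64(0.085))
[ 0.60781581 -0.05534138] [0.57618419 0.14214138]
[ 0.55222409 -0.07791484] 112.1
tcp [0.1492 0.5549 0.3031] need tool-axes units [-13.84 -12.66   0.1 ] phi_y 74.9 roll units -3.72 F [ 0.2 -0.2 -0.1] M [-0.04 -0.01 -0.  ] gap 0.0855 grip 0.0 t 0.1 j6 1.43 tilt 0.1
```

```bash
python3 -m handwheel '{"deltas": [[1,-0.4,-0.4,0,0],[1,-0.84,-0.77,0,0],[1,-0.84,-0.77,0,0],[1,-0.84,-0.77,0,0],[1,-0.84,-0.77,0,0],[1,-0.84,-0.77,0,0],[1,-0.84,-0.77,0,0],[1,-0.84,-0.77,0,0],[1,-0.84,-0.77,0,0],[1,-0.84,-0.77,0,0],[1,-0.84,-0.77,0,0],[1,-0.84,-0.77,0,0],[1,-0.84,-0.77,0,0],[1,-0.84,-0.77,0,0],[1,-0.84,-0.77,0,0],[1,-0.84,-0.77,0,0],[1,-0.84,-0.71,0,0]]}' 30
python3 -m handwheel '{"deltas": [[1,0,0,0,-0.93],[1,0,0,0,-0.93],[1,0,0,0,-0.93],[1,0,0,0,-0.93],[1,0,0,0,0],[1,0,0,0,0]]}'
python3 - <<'E'
from h import *
p,phi=grip(13); go(p,.216,phi)
c=cam('wrist'); save(c,'w1'); print(c['vfov'],lever(c))
E
```

```text
clock: 2.22
tcp_pos: [0.5529, -0.079, 0.3034]
orientation: [-0.0, 0.131, 0.991, 0.0]
wrist_force: [0.9, 0.2, 0.4]
finger_gap: 0.0851
grip_force: 0.0
clock: 2.98
tcp_pos: [0.5523, -0.0775, 0.3036]
orientation: [-0.0, -0.191, 0.982, 0.0]
wrist_force: [-0.2, 0.2, -0.5]
finger_gap: 0.0857
grip_force: 0.0
tcp [ 0.5523 -0.0775  0.3036] need tool-axes units [ 0.01 -0.01  2.19] phi_y 112.0 roll units -0.01 F [-0.2  0.2 -0.5] M [ 0.03  0.04 -0.04] gap 0.0857 grip 0.0 t 2.975 j6 -0.67 tilt 0.03
70.3629560864976 (1704, 'line deg', np.float64(12.8), 'line offset mm', np.float32(-0.5), 'centroid deg', np.float64(13.2), 'rmax', np.float64(0.089))
```

View pics/w1.png

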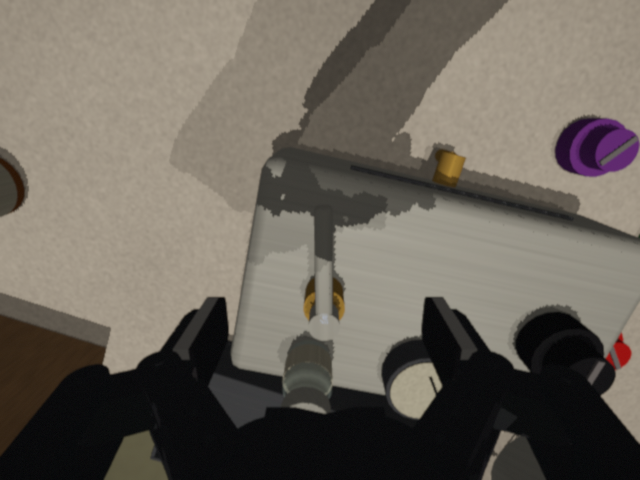

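The wrist view shows the lever bar at column 323, from row 205 to the valve at row 300. It is centred between the fingers (columns 205 to 445) at about 13°. I'll descend and grip it.

```bash
python3 -m handwheel '{"deltas": [[1,0,0,0.5,0],[1,0,0,0.6,0],[1,0,0,0.6,0],[1,0,0,0.49,0],[1,0,0,0,0],[-1,0,0,0,0],[-1,0,0,0,0],[-1,0,0,0,0],[-1,0,0,0,0],[-1,0,0,0,0],[-1,0,0,0,0]]}' 25
python3 - <<'E'
from h import *
p,phi=grip(13); go(p,.216,phi)
# chords for turning 8 steps of 4deg, in tool axes at start of each step (y closing dir, x along bar)
print(lever(cam('top')))
a=np.radians(4); print('chord along y,x units',.06*np.sin(a)/.04,.06*(1-np.cos(a))/.04)
E
```

```text
clock: 4.4
tcp_pos: [0.5527, -0.0778, 0.2167]
orientation: [0.0, -0.192, 0.981, -0.0]
wrist_force: [-0.1, -1.7, 2.6]
finger_gap: 0.0116
grip_force: 29.6
tcp [ 0.5527 -0.0778  0.2167] need tool-axes units [0.01 0.   0.02] phi_y 112.1 roll units 0.00 F [-0.1 -1.7  2.6] M [-0.24  0.08 -0.12] gap 0.0116 grip 29.6 t 4.4 j6 -0.67 tilt 0.06Traceback (most recent call last):
  File "<stdin>", line 4, in <module>
  File "h.py", line 26, in lever
    L=cv2.fitLine((q-AX).astype(np.float32)*1000,cv2.DIST_HUBER,0,.01,.01).ravel()
                   ~^~~
ValueError: operands could not be broadcast together with shapes (0,) (2,)
```

```bash
python3 -m handwheel '{"deltas": [[-1,-0.004,-0.105,0,-0.4],[-1,-0.004,-0.105,0,-0.4],[-1,-0.004,-0.105,0,-0.4],[-1,-0.004,-0.105,0,-0.4],[-1,-0.004,-0.105,0,-0.4],[-1,-0.004,-0.105,0,-0.4],[-1,-0.004,-0.105,0,-0.4],[-1,-0.004,-0.105,0,-0.4],[-1,0,0,0,0],[-1,0,0,0,0],[-1,0,0,0,0]]}'
python3 - <<'E'
from h import *
p,phi=grip(45); go(p,.216,phi)
E
```

```text
clock: 5.82
tcp_pos: [0.5727, -0.1033, 0.2167]
orientation: [-0.0, -0.455, 0.89, 0.0]
wrist_force: [-3.0, -0.3, 4.6]
finger_gap: 0.0116
grip_force: 29.9
tcp [ 0.5727 -0.1033  0.2167] need tool-axes units [ 0.01 -0.01  0.02] phi_y 144.2 roll units 0.01 F [-3.  -0.3  4.6] M [-0.06  0.39  0.2 ] gap 0.0116 grip 29.9 t 5.825 j6 -1.26 tilt 0.03
```

Now I'll release slowly, rise, and check.

```bash
python3 -m handwheel '{"deltas": [[-0.5,0,0,0,0],[0,0,0,0,0],[1,0,0,0,0],[1,0,0,0,0],[1,0,0,0,0],[1,0,0,0,0],[1,0,0,-0.6,0],[1,0,0,-0.8,0],[1,0,0,-0.8,0],[1,0,0,0,0],[1,0,0,0,0]]}'
python3 - <<'E'
from h import *
for n in ('wrist','scene','top'):
    try: print(n,lever(cam(n)))
    except Exception as e: print(n,e)
go(CAP,.30,104)
E
```

```text
clock: 7.2
tcp_pos: [0.5728, -0.1035, 0.3037]
orientation: [-0.0, -0.455, 0.89, 0.0]
wrist_force: [0.0, 0.3, -0.1]
finger_gap: 0.0854
grip_force: 0.0
wrist (1661, 'line deg', np.float64(44.9), 'line offset mm', np.float32(1.1), 'centroid deg', np.float64(43.9), 'rmax', np.float64(0.089))
scene (113, 'line deg', np.float64(46.2), 'line offset mm', np.float32(1.5), 'centroid deg', np.float64(44.7), 'rmax', np.float64(0.085))
top operands could not be broadcast together with shapes (0,) (2,) 
tcp [ 0.5725 -0.1034  0.3029] need tool-axes units [-5.03  3.52  0.08] phi_y 144.1 roll units 4.01 F [-0.4 -0.2 -0.5] M [-0.    0.03 -0.04] gap 0.0849 grip 0.0 t 7.35 j6 -1.26 tilt 0.14
```

```bash
python3 -m handwheel '{"deltas": [[1,-0.43,0.32,0,0],[1,-0.8,0.56,0,0],[1,-0.8,0.56,0,0],[1,-0.8,0.56,0,0],[1,-0.8,0.56,0,0],[1,-0.8,0.56,0,0],[1,-0.6,0.4,0,0],[1,0,0,0,1],[1,0,0,0,1],[1,0,0,0,1],[1,0,0,0,1],[1,0,0,0,0],[1,0,0,0,0]]}'
python3 - <<'E'
from h import *
go(CAP,.219,104)
c=cam('wrist'); save(c,'w2'); P=cloud(c); Z=P[...,2]
m=((Z>.165)&(Z<.178)&(np.hypot(P[...,0]-CAP[0],P[...,1]-CAP[1])<.04)).astype(np.uint8)
q=P[m>0]; print(len(q),q.min(0),q.max(0),np.median(q[:,2]), cv2.minEnclosingCircle((q[:,:2]*1000).astype(np.float32)),CAP)
E
```

```text
clock: 8.98
tcp_pos: [0.5764, 0.1425, 0.304]
orientation: [-0.0, -0.125, 0.992, 0.0]
wrist_force: [-0.1, 0.8, 0.5]
finger_gap: 0.0854
grip_force: 0.0
tcp [0.5764 0.1425 0.304 ] need tool-axes units [ 0.01 -0.01  2.13] phi_y 104.3 roll units 0.03 F [-0.1  0.8  0.5] M [0.02 0.01 0.03] gap 0.0854 grip 0.0 t 8.975 j6 -0.14 tilt 0.03
2970 [0.5533799  0.12111836 0.16517386] [0.59402011 0.16087654 0.17521185] 0.17172638689790107 ((573.8486938476562, 141.40182495117188), 20.472360610961914) [0.57618419 0.14214138]
```

View pics/w2.png

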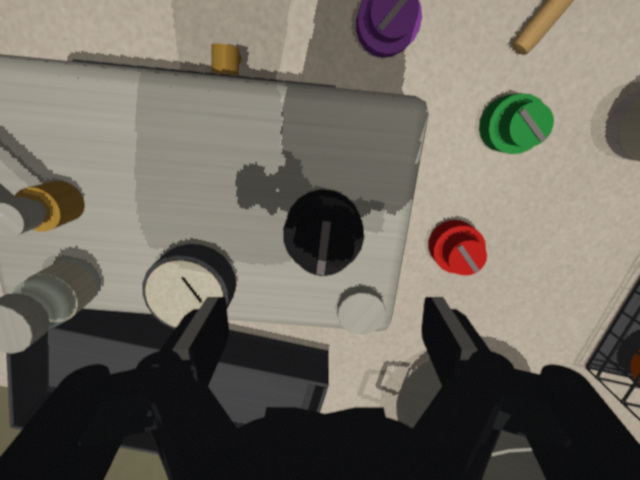

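The wrist view shows the black cap's knob at (322,230), with its rib along the columns. It is centred between the fingers (columns 205 to 445), and the tin lid at (361,309) is clear. I'll descend and grip the knob.

```bash
python3 -m handwheel '{"deltas": [[1,0.02,-0.01,0.4,0],[1,0,0,0.6,0],[1,0,0,0.6,0],[1,0,0,0.38,0],[1,0,0,0,0],[0,0,0,0,0],[0,0,0,0,0],[-1,0,0,0,0],[-1,0,0,0,0],[-1,0,0,0,0],[-1,0,0,0,0],[-1,0,0,0,0]]}' 40
python3 - <<'E'
from h import *
go(CAP,.225,104)
c=cam('scene'); cv2.imwrite('pics/s2.png',cv2.resize(c['frame'][200:380,200:440,::-1],(720,540)))
E
```

```text
clock: 10.52
tcp_pos: [0.5767, 0.1415, 0.2263]
orientation: [0.001, -0.123, 0.992, 0.0]
wrist_force: [0.3, 0.5, 5.9]
finger_gap: 0.038
grip_force: 40.5
tcp [0.5767 0.1415 0.2263] need tool-axes units [0.01 0.02 0.03] phi_y 104.1 roll units 0.01 F [0.3 0.5 5.9] M [ 0.07  0.1  -0.01] gap 0.038 grip 40.5 t 10.525 j6 -0.14 tilt 0.13
```

View pics/s2.png

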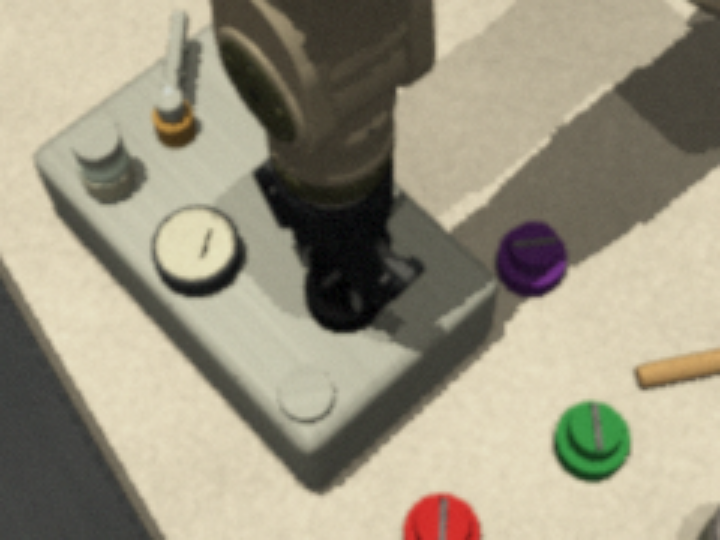

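The crop shows the fingers closed on the knob at (345,295), with the dial and tin lid clear. Now I'll feel the thread, 18° counter-clockwise.

```bash
for i in 1 2 3; do :; done; python3 -m handwheel '{"deltas": [[-1,0,0,0,-0.3],[-1,0,0,0,-0.3],[-1,0,0,0,-0.3],[-1,0,0,0,0]]}' ; python3 -c "
from h import *; go(CAP,.225,104)"
python3 -m handwheel '{"deltas": [[-1,0,0,0,-0.3],[-1,0,0,0,-0.3],[-1,0,0,0,-0.3],[-1,0,0,0,0]]}' ; python3 -c "
from h import *; go(CAP,.225,104)"
```

```text
clock: 11.08
tcp_pos: [0.5768, 0.1416, 0.2263]
orientation: [0.001, -0.201, 0.98, 0.0]
wrist_force: [0.4, 0.8, 6.1]
finger_gap: 0.0382
grip_force: 40.6
tcp [0.5768 0.1416 0.2263] need tool-axes units [0.01 0.02 0.03] phi_y 113.2 roll units 0.92 F [0.4 0.8 6.1] M [0.16 0.06 0.02] gap 0.0382 grip 40.6 t 11.075 j6 -0.3 tilt 0.15
clock: 11.58
tcp_pos: [0.5769, 0.1417, 0.2263]
orientation: [0.001, -0.277, 0.961, 0.0]
wrist_force: [0.3, 0.5, 5.0]
finger_gap: 0.0383
grip_force: 40.6
tcp [0.5769 0.1417 0.2263] need tool-axes units [0.01 0.02 0.03] phi_y 122.2 roll units 1.82 F [0.3 0.5 5. ] M [ 0.25 -0.04  0.05] gap 0.0383 grip 40.6 t 11.575 j6 -0.46 tilt 0.16
```

```bash
python3 -m handwheel '{"deltas": [[-1,0,0,0,-0.5],[-1,0,0,0,-0.5],[-1,0,0,0,0]]}' ; python3 -c "
from h import *; go(CAP,.225,104)"
```

```text
clock: 11.95
tcp_pos: [0.5768, 0.1418, 0.2263]
orientation: [0.001, -0.36, 0.933, 0.0]
wrist_force: [0.3, 0.6, 4.6]
finger_gap: 0.0386
grip_force: 40.6
tcp [0.5768 0.1418 0.2263] need tool-axes units [0.01 0.02 0.03] phi_y 132.2 roll units 2.82 F [0.3 0.6 4.6] M [0.27 0.07 0.01] gap 0.0386 grip 40.6 t 11.95 j6 -0.63 tilt 0.16
```

There is no torque after 28°, so it loosens counter-clockwise (right-hand thread). I'll go on to 102° in total.

```bash
python3 -m handwheel '{"deltas": [[-1,0,0,0,-0.5],[-1,0,0,0,-0.6],[-1,0,0,0,-0.6],[-1,0,0,0,-0.6],[-1,0,0,0,-0.6],[-1,0,0,0,-0.6],[-1,0,0,0,-0.6],[-1,0,0,0,-0.6],[-1,0,0,0,-0.6],[-1,0,0,0,-0.6],[-1,0,0,0,-0.6],[-1,0,0,0,-0.6],[-1,0,0,0,-0.3],[-1,0,0,0,0],[-1,0,0,0,0]]}' ; python3 -c "
from h import *; go(CAP,.225,104)"
python3 -m handwheel '{"deltas": [[-1,0,0,-0.05,0],[-1,0,0,-0.1,0],[-1,0,0,0,0]]}' ; python3 -c "
from h import *; go(CAP,.225,104)"
```

```text
clock: 13.82
tcp_pos: [0.5758, 0.1418, 0.2263]
orientation: [-0.001, 0.849, -0.529, -0.0]
wrist_force: [-3.1, 0.6, 8.9]
finger_gap: 0.0384
grip_force: 40.9
tcp [0.5758 0.1418 0.2263] need tool-axes units [-0.   -0.01  0.03] phi_y -153.8 roll units -7.78 F [-3.1  0.6  8.9] M [0.21 0.67 0.02] gap 0.0384 grip 40.9 t 13.825 j6 -1.92 tilt 0.06
clock: 14.2
tcp_pos: [0.5758, 0.1413, 0.231]
orientation: [0.0, 0.849, -0.529, -0.0]
wrist_force: [-1.4, 0.6, 0.4]
finger_gap: 0.0386
grip_force: 40.3
tcp [0.5758 0.1413 0.231 ] need tool-axes units [-0.01 -0.02  0.15] phi_y -153.9 roll units -7.79 F [-1.4  0.6  0.4] M [0.07 0.34 0.06] gap 0.0386 grip 40.3 t 14.2 j6 -1.92 tilt 0.05
```

```bash
python3 -m handwheel '{"deltas": [[-1,0,0,-0.2,0],[-1,0,0,-0.3,0],[-1,0,0,-0.4,0],[-1,0,0,-0.4,0],[-1,0,0,-0.4,0],[-1,0,0,-0.3,0],[-1,0,0,-0.1,0],[-1,0,0,0,0],[-1,0,0,0,0],[-1,0,0,0,0],[-1,0,0,0,0]]}' ; python3 - <<'E'
from h import *
go(CAP,.315,104)
for n in ('scene','top'):
    c=cam(n); save(c,n+'3')
    if n=='scene': print(lever(c))
    P=cloud(c); m=(np.hypot(P[...,0]-CAP[0],P[...,1]-CAP[1])<.034)&(P[...,2]>.13)&(P[...,2]<.26)
    print(n,m.sum(),np.histogram(P[m][:,2],bins=np.arange(.13,.27,.01)))
c=cam('scene'); cv2.imwrite('pics/s3.png',cv2.resize(c['frame'][180:380,200:440,::-1],(720,600)))
E
```

```text
clock: 15.58
tcp_pos: [0.5759, 0.1414, 0.3147]
orientation: [0.0, 0.849, -0.529, -0.0]
wrist_force: [-0.5, -0.6, -0.9]
finger_gap: 0.0384
grip_force: 40.4
tcp [0.5759 0.1414 0.3147] need tool-axes units [-0.01 -0.01 -0.01] phi_y -153.9 roll units -7.79 F [-0.5 -0.6 -0.9] M [-0.02  0.04  0.02] gap 0.0384 grip 40.4 t 15.575 j6 -1.92 tilt 0.04
(117, 'line deg', np.float64(45.8), 'line offset mm', np.float32(1.3), 'centroid deg', np.float64(44.5), 'rmax', np.float64(0.085))
scene 592 (array([105, 120,   0,   0,   0,   0,   0,   0,  34,  64, 146,  39,  84,
         0]), array([0.13, 0.14, 0.15, 0.16, 0.17, 0.18, 0.19, 0.2 , 0.21, 0.22, 0.23,
       0.24, 0.25, 0.26, 0.27]))
top 172 (array([11,  4,  0,  0,  0,  0,  0,  0,  7, 14, 96, 22, 18,  0]), array([0.13, 0.14, 0.15, 0.16, 0.17, 0.18, 0.19, 0.2 , 0.21, 0.22, 0.23,
       0.24, 0.25, 0.26, 0.27]))
```

View pics/s3.png

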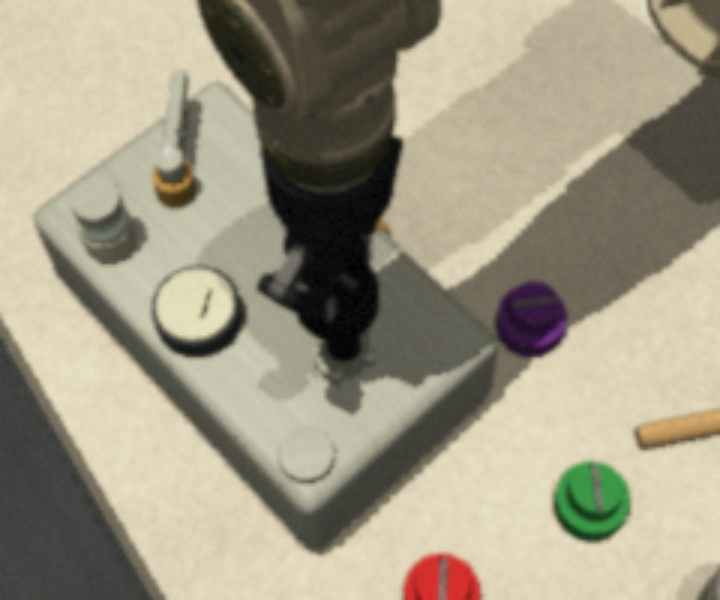

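The crop shows the cap held in the fingers with the bare neck showing below it at (345,365). The lever is still at about 45° and the jar, lid and dial are unmoved. The depth puts the cap's underside near 0.213 m, about 70 mm above the neck rim.

```bash
python3 -c "
from h import *; print(hand_in())"
```

```text
the job is handed in; nothing more can be done
None
```

The job is handed in: the vent lever measured about 45° open before I touched the cap; the cap then loosened counter-clockwise (right-hand thread) and is held level about 7 cm above its neck, with nothing else seen to have moved.

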